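# Set the tilting stitching board on its low prop

### The arm

A 6-joint arm with a two-finger parallel gripper is mounted at the origin on the work surface. World frame = base frame: x ahead of the robot, y to its left, z up, the work surface at z = 0. Lengths are in m, angles in rad, forces in N, time in s.
With the tool pointing down it reaches from about 0.375 to 0.925 m from the base axis. Payload 5.7 kg.
Tool frame: the origin (TCP) lies at the very end of the fingers, on their centre line; the grasp point (between the pads) lies 19 mm behind it (hold_point_z is the distance from the TCP to the grasp point, in m); y points along the fingers, x is the direction in which the jaws open and shut, and the axes are right-handed (so a half turn about y gives the same grasp; the last joint's range is limited). The gripper opens to 85 mm and grips with 20 to 120 N. Pads are 22 mm wide; open, the fingers measure 114 mm over their backs; the gripper's body (76 mm by 85 mm) begins 54 mm behind the grasp point. The pads swing forward as they close: fully open they stand 13 mm farther back than shut.
Start: joints at [-1.217, 0.359, 1.51, -0, 1.272, -0.115], TCP at [0.271, -0.535, 0.231] pointing down, gripper open.
Joint ranges: [-2.97, 2.97], [-1.01, 2.36], [0.21, 2.38], [-0.96, 4.11], [0.2, 2.71], [-2.98, 2.98]. Speed limits (rad/s): [2.39, 2.39, 3.14, 3.14, 3.14, 3.14].

### API

Orientations are given as a rotation vector (axis times angle).
In Python, from workcell import read_state, snapshot, finish_job, silhouettes, pinpoint, hold_point_z gives the robot as it stands.
- The arm moves only by the tool play_rows, never from a script. Its argument "commands" is a list of rows, each an object of numbers: "tx", "ty", "tz": the shift along the tool's x, y, z in cm; "roll": the turn about the tool's y in rad; "claw": the opening, from 0 (shut) to 1 (fully open). In form: [{"tx": .., "ty": .., "tz": .., "roll": .., "claw": ..}, ...]. A call has 1 to 10 rows; each row shifts and turns the commanded pose from where the row before left it, along the tool's axes as they then stand; what a row does not reach is not made up. A row lasts 1/8 s, in which the tool goes at most 62.5 mm and 10.7 degrees, less where a joint would pass 70% of its speed; a pose out of reach is approached as far as the arm can. A call is refused whole if a number of a shift passes 6.25 or a number of a turn 0.188, either way. A call with a gripper value outside its range is refused whole. The fingers move at their own pace and stop on an object; "newtons" is the grip in N (left out, the last holds). Time passes only in rows, so rows that do not move let the fingers close. It gives the time, the measured TCP pose, the force and the opening at its end, in the units of the state.
- read_state(): the state, without advancing time (a new reading comes with each control period).
- snapshot(name): name is "scene" or "top"; returns a dict with "pixels" (420x560x3 uint8, red, green, blue), "range_z" (420x560 float32, m along the optical axis (not along the pixel's ray), 0 where there is no reading), "fx", "fy", "cx", "cy" (pixels), "R" (3x3) and "t" (3): a world point X has camera coordinates R X + t. Camera axes: x right, y down, z forward; pixel columns grow to the right and rows downward; lengths in m; the calibration is good to about 2 mm. A picture is of the moment at which its call begins.
- finish_job(): hands the job in, once; it reports no verdict.
Trained networks look in a picture, given as the dict that the camera call returned (one of the last four; its "shot" number tells which), for a name from the list of things; names that differ only in an ending like _2 or _b are one class to them, and where a whole thing is asked for, a point or a joint stands for the part that bears it (a point fixed in the world has none). Each returns a list of dicts, best first, with "confidence" (0 to 1); they miss things now and then, are a little off and sometimes report something else, mostly with a low value. They report only what shows in the picture. A call takes as long as a camera call. They do not tell look-alikes from the thing itself.
- silhouettes(picture, target): "pixels" (420x560 bool, what is visible of it) and "at" ([row, column] in pixels, amid what is visible of it).
- pinpoint(picture, target): "at" ([row, column] in pixels: a listed point, or the origin of a listed thing).
The state is a dict: "time_s": time; "q": joint angles; "dq": joint speeds; "joint_torque": joint torques, N m; "position": TCP position; "ee_rot": TCP orientation; "ft_force": force on the tool from outside, world axes, zero at the start; "moment": the same for the moment, N m; "width": finger opening in m.
Only numpy, scipy, OpenCV 4.12 (cv2) and the standard library are available. Lean on these libraries where they do the work, as an engineer would, in place of code of your own. Each camera call takes 0.05 s, during which the arm holds its last target.

### The job

Set up the tilting stitching board at its low slope. While the board is still up, stand the dark half-round block on the base, round side up, centred lengthwise between the two brass rails, and let go of it; then lower the board gently (its steel bar is there to hold it by), never letting it drop, until it rests on the block, and let go. Leave the pale block, the can, the mallet and the pot where they are.

Things in the scene. Friction and masses are not known exactly. Their poses are not given: they have to be found in the camera images.
- base: Fixed brown wooden base plate of the tilting board, 160 (its x) by 240 (its y) by 15 mm thick; origin at the centre of its underside, on the bench. The hinge runs along its x at y = +100 mm. Two brass rails, 120 mm long, 8 mm wide and 6 mm high, run along its x, with a 58 mm gap between them centred on point rest.
- rest (a point): Point on the base's top face, midway between the two brass rails: at (0, -15, 15) mm in the base's frame, with the base's axes. The underside centre of the dark block belongs here, its length along x.
- board (a joint): Hinge angle of the board in rad: 0 = folded flat over the base (towards the base's -y), 1.57 = upright, grows as it opens, ends at 1.95. Starts at 1.5 to 1.8. Hinge friction holds it near upright, but below about 1.2 rad it falls by its own weight. Resting on the dark block between the rails it reads about 0.48.
- plate (a point): Centre of the board's plywood plate (dark leather on its upper face): 150 mm along the hinge, 12 mm thick, 12 to 165 mm from the hinge axis, which lies in its mid-plane; whole board 0.35 to 0.55 kg. Its x lies along the hinge, -y points to the free edge, z out of the leather face (up when lowered).
- hinge (a point): Middle of the hinge axis, at (0, 100, 25) mm in the base's frame; its x lies along the axis.
- bar (a point): Middle of the round steel pull bar of the board: 12 mm thick, 100 mm clear length between its two end arms, parallel to the hinge, 210 mm from the hinge axis in the plane of the plate, 45 mm beyond the plate's free edge. It can be gripped from above at any angle of the board and turns between the fingers.
- dark_block: Loose very dark brown wooden prop block, 100 long (its x), 50 wide (its y), 60 mm high, 0.17 kg; flat sides up to 35 mm, then a half-round top of radius 25 mm along x; origin at the centre of its underside.
- pale_block: Bystander: the pale wooden prop block of the same shape but 80 mm high (100 by 50 mm); origin at the centre of its underside. Starts in one of two places, the dark block in the other.
- can: Bystander: standing steel can, 55 by 100 by 170 mm with its cap; origin at the centre of its underside.
- mallet: Bystander: lying mallet with a white head (50 mm diameter, 80 mm long, along its y) and a dark handle 180 mm long towards its -x; origin on the bench under the head's centre.
- pot: Bystander: terracotta pot, 84 mm across the rim, 100 mm high; origin at the centre of its underside.
There are look-alikes about, which are no part of the job. Of the things that look like the dark_block, take the one that is farthest from the robot's base at the start.

How it is judged:
On the way:
1. the dark block stands released between the rails while the board is still up (x of dark_block in the frame of rest between -0.03 and 0.03 m and y of dark_block in the frame of rest between -0.008 and 0.008 m and z of dark_block in the frame of rest between -0.004 and 0.004 m and angle between dark_block's own z axis and vertical below 0.08 rad and angle between the x axis of dark_block and the x axis of base, either way round below 0.17 rad and contact force between dark_block and the fingers below 0.1 N and value of joint board above 1.25 rad and linear speed of dark_block below 0.02 m/s), for 0.2 s.
At the end, for the whole second after the job is handed in: The dark block stands upright between the rails, its origin within 30 mm along, 8 mm across and 4 mm in height of site rest, its length within 0.17 rad of the rails; the board rests on it (over 0.2 N) at a hinge angle of 0.43 to 0.53 rad; all at rest (x of dark_block in the frame of rest between -0.03 and 0.03 m and y of dark_block in the frame of rest between -0.008 and 0.008 m and z of dark_block in the frame of rest between -0.004 and 0.004 m and angle between dark_block's own z axis and vertical below 0.08 rad and angle between the x axis of dark_block and the x axis of base, either way round below 0.17 rad and value of joint board between 0.43 and 0.53 rad and contact force between board and dark_block above 0.2 N and velocity of joint board between -0.05 and 0.05 rad/s and linear speed of dark_block below 0.02 m/s); the robot touches nothing.
It fails at once if the board is dropped or slammed: it closes faster than 1.5 rad/s (velocity of joint board below -1.5 rad/s).
It fails at once if the pale block is moved more than 30 mm or tipped over (distance of pale_block from where it was at the start of the episode above 0.03 m or angle between pale_block's own z axis and vertical above 0.5 rad).
It fails at once if the steel can is moved more than 30 mm or tipped over (distance of can from where it was at the start of the episode above 0.03 m or angle between can's own z axis and vertical above 0.5 rad).
It fails at once if the mallet is moved more than 30 mm or tipped over (distance of mallet from where it was at the start of the episode above 0.03 m or angle between mallet's own z axis and vertical above 0.5 rad).
It fails at once if the terracotta pot is moved more than 30 mm or tipped over (distance of pot from where it was at the start of the episode above 0.03 m or angle between pot's own z axis and vertical above 0.5 rad).
It also fails if it takes over 54 s, if anything falls off the work surface, if the arm or the gripper's body presses on something with over 40 N, if the wrist force passes 120 N, or if a joint passes its speed limit or range.

## Working session

There is one attempt and no reset: what is moved stays moved. The work goes in short steps, Python scripts to look and compute and a tool call to move; the robot and the scene stay as the last step left them, time stands still between calls to the robot, and variables do not carry over. Pictures are saved under pics/ and viewed, and the job is handed in when it is done.

Besides the shell and the picture viewer there is one more tool, called after "Call:" as name(argument=value, ...), one argument or row to a line, values as JSON. play_rows: Moves the arm, as the interface text tells. Its arguments: {"type":"object","properties":{"commands":{"type":"array","items":{"type":"object","properties":{"tx":{"type":"number"},"ty":{"type":"number"},"tz":{"type":"number"},"roll":{"type":"number"},"claw":{"type":"number"}}}},"newtons":{"type":"number"}},"required":["commands"]}

```bash
mkdir -p pics; ls
cat > h.py <<'E'
import numpy as np, cv2
from scipy.spatial.transform import Rotation as Ro
from workcell import *
def save(s,n): cv2.imwrite('pics/'+n, s['pixels'][:,:,::-1])
def world(s,r,c,z=None):
    r=np.asarray(r,float);c=np.asarray(c,float)
    d=s['range_z'][r.astype(int),c.astype(int)] if z is None else z
    p=np.stack([(c-s['cx'])/s['fx']*d,(r-s['cy'])/s['fy']*d,d+0*c],-1)
    return (p-s['t'])@s['R']
def mw(s,m):
    r,c=np.nonzero(m&(s['range_z']>0)); return world(s,r,c)
E
python3 - <<'E'
from h import *
st=read_state(); print({k:np.round(v,3) for k,v in st.items()})
print(Ro.from_rotvec(st['ee_rot']).as_matrix().round(3), hold_point_z)
for n in ['scene','top']:
    s=snapshot(n); save(s,n+'0.png'); print(n,s['R'].round(3).tolist(),s['t'],s['fx'])
    for k in ['base','board','dark_block','pale_block','can','mallet','pot']:
        for o in silhouettes(s,k):
            p=mw(s,o['pixels']); print(k,round(o['confidence'],2),np.round(o['at']),len(p),np.median(p,0).round(3),p.min(0).round(3),p.max(0).round(3))
    for k in ['rest','plate','hinge','bar','dark_block','base']:
        for o in pinpoint(s,k):
            print('pt',k,round(o['confidence'],2),np.round(o['at'],1),world(s,*o['at']).round(3))
E
```

```text
pics
{'time_s': np.float64(0.0), 'q': array([-1.217,  0.36 ,  1.511, -0.   ,  1.272, -0.115]), 'dq': array([ 0.001, -0.001, -0.001, -0.002, -0.001, -0.001]), 'joint_torque': array([-2.0000e-03, -5.2763e+01, -2.7862e+01, -0.0000e+00,  1.3000e-02,
       -0.0000e+00]), 'position': array([ 0.271, -0.535,  0.23 ]), 'ee_rot': array([-1.394,  0.858, -0.856]), 'ft_force': array([-0.516, -1.144,  0.057]), 'moment': array([0.037, 0.006, 0.02 ]), 'width': np.float64(0.085)}
[[ 0.452 -0.001  0.892]
 [-0.892  0.002  0.452]
 [-0.002 -1.     0.   ]] 0.0187
scene [[0.631, 0.776, 0.004], [0.547, -0.441, -0.711], [-0.55, 0.451, -0.703]] [-0.36797369 -0.21042073  1.65796863] 454.7367772957378
base 0.81 [215. 315.] 5317 [0.573 0.155 0.019] [ 0.322 -0.097 -0.004] [0.74  0.43  0.243]
base 0.55 [188. 330.] 2081 [0.576 0.197 0.132] [ 0.328  0.177 -0.004] [0.646 0.43  0.243]
board 0.67 [182. 329.] 2004 [0.577 0.197 0.133] [0.328 0.178 0.001] [0.646 0.453 0.243]
dark_block 0.97 [247. 184.] 739 [ 0.454 -0.225  0.053] [ 0.361 -0.253 -0.002] [ 0.489 -0.185  0.067]
dark_block 0.85 [218. 213.] 732 [ 0.384 -0.099 
[... 1673 characters left out ...]
 0.619 -0.34   0.071] [ 0.568 -0.42  -0.005] [ 0.692 -0.302  0.084]
mallet 0.85 [136. 205.] 1189 [0.757 0.238 0.032] [ 0.723  0.084 -0.005] [0.825 0.292 0.055]
pot 0.88 [284. 131.] 1162 [0.373 0.425 0.05 ] [ 0.322  0.368 -0.006] [0.416 0.487 0.104]
pt rest 0.93 [204.5 265.7] [0.574 0.074 0.015]
pt plate 0.83 [203.4 212.5] [0.565 0.199 0.137]
pt hinge 0.62 [207.2 223.3] [0.565 0.184 0.042]
pt bar 0.74 [191.9 195.4] [0.579 0.222 0.235]
pt dark_block 0.85 [279.5 329.4] [ 0.374 -0.086  0.061]
pt dark_block 0.7 [315.2 375.6] [ 0.282 -0.203  0.054]
pt dark_block 0.67 [254.1 374.4] [ 0.437 -0.205  0.054]
pt base 0.8 [207.9 259.4] [0.565 0.091 0.013]
pt base 0.69 [144.3 340.1] [ 0.711 -0.115  0.111]
```

View pics/scene0.png

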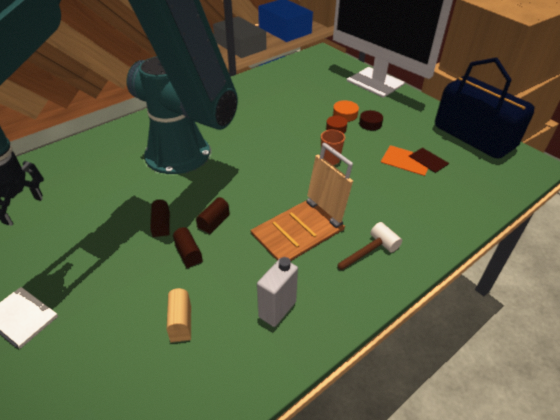

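View pics/top0.png

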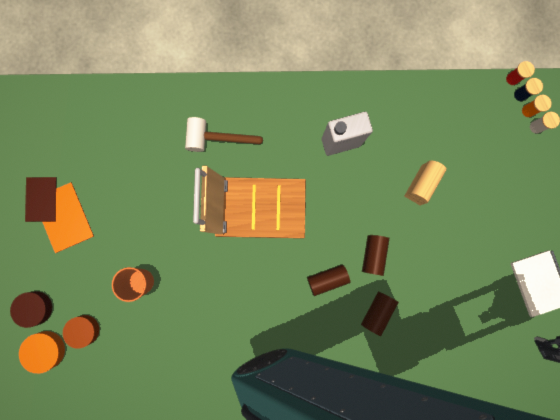

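Three things look like the dark block. In the top view they are at (row, col) (314,379), about 0.35 m from the robot base, (280,329), about 0.38 m, and (255,375), about 0.49 m. The farthest, (255,375), is the one meant. I'll confirm it in a crop and fit the poses of it and the board.

```bash
cat >> h.py <<'E'
def rect(p):
    (c,sz,a)=cv2.minAreaRect((p[:,:2]*1000).astype(np.float32)); b=cv2.boxPoints((c,sz,a))
    e=[b[1]-b[0],b[2]-b[1]]; e=max(e,key=np.linalg.norm)
    return np.array(c)/1000,np.array(sz),np.degrees(np.arctan2(e[1],e[0]))%180
E
python3 - <<'E'
from h import *
s=snapshot('top')
cv2.imwrite('pics/crop1.png',cv2.resize(s['pixels'][170:350,190:430,::-1],None,fx=3,fy=3,interpolation=cv2.INTER_CUBIC))
for n in ['top','scene']:
    if n!='top': s=snapshot(n)
    for o in silhouettes(s,'dark_block'):
        p=mw(s,o['pixels']); q=p[(p[:,2]>.035)&(p[:,2]<.07)]; t=q[q[:,2]>.056]
        print(n,np.round(o['at']),'body',rect(q),'top',rect(t),t.mean(0).round(4),q[:,2].max())
    r,c=np.mgrid[0:420,0:560]; P=world(s,r.ravel(),c.ravel())
    rgb=s['pixels'].reshape(-1,3).astype(int); ok=s['range_z'].ravel()>0
    R=(P[:,0]>.45)&(P[:,0]<.68)&(P[:,1]>-.08)&(P[:,1]<.3)&ok
    brown=R&(rgb[:,0]>rgb[:,1]*1.2)
    b=P[brown&(abs(P[:,2]-.015)<.005)]; print('base',rect(b),len(b),b.min(0),b.max(0))
    y=R&(rgb[:,0]>150)&(rgb[:,1]>.65*rgb[:,0])&(P[:,2]<.04)&(P[:,2]>.01); y=P[y]; print('rails',len(y))
    if len(y)>20:
        m=np.median(y[:,1]); 
        for k in (y[y[:,1]<m],y[y[:,1]>=m]): print(rect(k),k.mean(0))
    h=P[R&(P[:,2]>.06)&(P[:,2]<.19)]
    print('board',len(h),np.linalg.svd(h-h.mean(0),full_matrices=0)[2][2],h.mean(0))
    h=P[R&(P[:,2]>.215)]; print('bar',len(h),h.mean(0),h.min(0),h.max(0),rect(h))
E
```

```text
top [277. 332.] body (array([ 0.37181976, -0.0870294 ]), array([ 48.9735527 , 100.66435242]), np.float32(108.56765)) top (array([ 0.37048651, -0.08700291]), array([34.00363922, 99.60855103]), np.float32(108.61644)) [ 0.3709 -0.0863  0.0587] 0.06450225257054595
top [254. 377.] body (array([ 0.43507605, -0.21401077]), array([50.21391678, 99.87137604]), np.float32(169.66759)) top (array([ 0.43514584, -0.21318442]), array([32.05060196, 99.70339966]), np.float32(168.63)) [ 0.4351 -0.2141  0.0588] 0.06569022071393338
top [312. 379.] body (array([ 0.28265768, -0.21929099]), array([49.29839325, 99.99385071]), np.float32(149.53574)) top (array([ 0.28312158, -0.21921707]), array([32.87788391, 99.12718201]), np.float32(150.0356)) [ 0.2821 -0.2195  0.0586] 0.06377046554468042
base (array([0.56707916, 0.08804019]), array([238.42669678, 159.85531616]), np.float32(87.85282)) 4408 [ 0.48503432 -0.03348734  0.01000212] [0.65047338 0.21003741 0.01993624]
rails 637
(array([0.56563214, 0.03649286]), array([134.33808899, 159.51905823]), np.float32(177.86716)) [0.5741593  0.04114439 0.01718209]
(array([0.
[... 969 characters left out ...]
052]), array([238.19184875, 164.00906372]), np.float32(88.25004)) 2595 [ 0.48225425 -0.03619074  0.01000243] [0.65058249 0.20217044 0.01999072]
rails 247
(array([0.54209131, 0.03325963]), array([152.3112793,  68.2793045]), np.float32(24.592876)) [0.55952    0.03528213 0.02119755]
(array([0.53751971, 0.13215202]), array([149.62297058, 117.76869202]), np.float32(17.739614)) [0.55476984 0.10530296 0.02074137]
board 1543 [-0.02810158 -0.98716095  0.15723727] [0.5757043  0.19597074 0.12866527]
bar 194 [0.57487519 0.21397535 0.23461365] [0.51143382 0.20466226 0.2150811 ] [0.63330419 0.22486926 0.24373495] (array([0.57246906, 0.21659283]), array([ 17.91508865, 121.96154785]), np.float32(176.92856))
```

View pics/crop1.png

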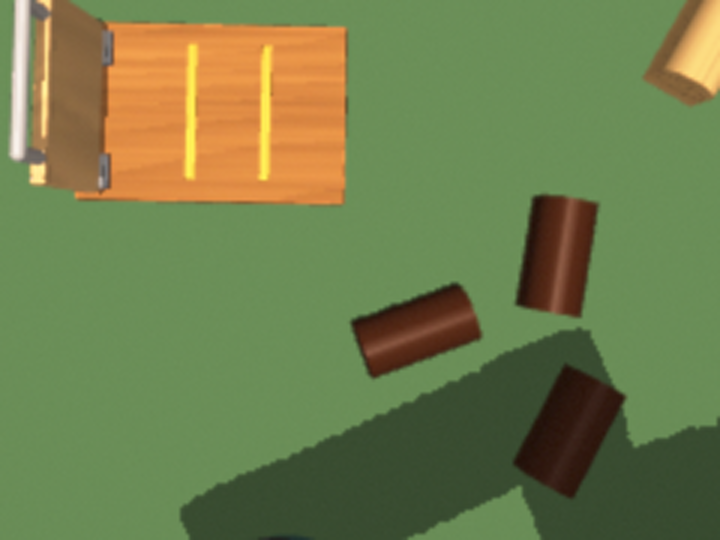

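Confirmed in the crop: the target stands at about (558,255), round side up, and the other two are nearer the robot. Approaching it now.

Call:
play_rows(
  commands=[
    {"roll": 0.165,"claw": 1},
    {"roll": 0.165},
    {"roll": 0.165},
    {"roll": 0.165},
    {"tx": -4.3,"tz": 1.25,"ty": 1.2},
    {"tx": -4.3,"tz": 1.25,"ty": 1.2},
    {"tx": -4.3,"tz": 1.25,"ty": 1.2},
    {"tx": -4.3,"tz": 1.25,"ty": 1.2},
    {"tx": -4.3,"tz": 1.25,"ty": 1.2},
    {"tx": -4.3,"tz": 1.25,"ty": 1.2},
  ],
  newtons=40,
)

```text
invalid input
```

```bash
cat >> h.py <<'E'
def go(x,y,z,yaw_deg):
    st=read_state(); M=Ro.from_rotvec(st['ee_rot']).as_matrix(); yaw=np.degrees(np.arctan2(M[1,0],M[0,0]))
    d=np.array([x,y,z])-st['position']
    a=np.radians(yaw); 
    print('t',st['time_s'],'pos',st['position'].round(4),'yaw',yaw.round(2),'F',st['ft_force'].round(2),'w',round(st['width'],4))
    print('tool delta cm now',(M.T@d*100).round(2),' roll',-np.radians((yaw_deg-yaw+180)%360-180).round(3))
    b=np.radians(yaw_deg);N=np.array([[np.cos(b),0,-np.sin(b)],[np.sin(b),0,np.cos(b)],[0,-1,0]])
    print('after roll',(N.T@d*100).round(2))
E
python3 -c "
from h import *
go(.4345,-.2155,.13,-100.9)"
```

```text
t 1.6 pos [ 0.2711 -0.5353  0.2313] yaw -63.14 F [-0.78  0.39  0.37] w 0.0857
tool delta cm now [-21.14  10.13  29.03]  roll 0.659
after roll [-34.49  10.13  10.  ]
```

Call:
play_rows(
  commands=[
    {"tx": 0,"ty": 0,"tz": 0,"roll": 0.165,"claw": 1},
    {"tx": 0,"ty": 0,"tz": 0,"roll": 0.165,"claw": 1},
    {"tx": 0,"ty": 0,"tz": 0,"roll": 0.165,"claw": 1},
    {"tx": 0,"ty": 0,"tz": 0,"roll": 0.165,"claw": 1},
    {"tx": -4.3,"ty": 1.2,"tz": 1.25,"roll": 0,"claw": 1},
    {"tx": -4.3,"ty": 1.2,"tz": 1.25,"roll": 0,"claw": 1},
    {"tx": -4.3,"ty": 1.2,"tz": 1.25,"roll": 0,"claw": 1},
    {"tx": -4.3,"ty": 1.2,"tz": 1.25,"roll": 0,"claw": 1},
    {"tx": -4.3,"ty": 1.2,"tz": 1.25,"roll": 0,"claw": 1},
    {"tx": -4.3,"ty": 1.2,"tz": 1.25,"roll": 0,"claw": 1},
  ],
  newtons=40,
)

```text
time_s: 2.85
position: [0.3944, -0.2951, 0.1592]
ee_rot: [-1.112, 1.348, -1.349]
ft_force: [-0.1, -0.6, -0.7]
width: 0.0855
```

```bash
python3 -c "
from h import *
go(.4345,-.2155,.13,-100.9)"
```

```text
t 2.85 pos [ 0.3944 -0.2951  0.1592] yaw -100.97 F [-0.11 -0.59 -0.73] w 0.0855
tool delta cm now [-8.58  2.92  2.42]  roll -0.001
after roll [-8.57  2.92  2.43]
```

Call:
play_rows(
  commands=[
    {"tx": -4.3,"ty": 1.0,"tz": 1.2,"roll": 0,"claw": 1},
    {"tx": -4.3,"ty": 1.0,"tz": 1.2,"roll": 0,"claw": 1},
    {"tx": 0,"ty": 2.0,"tz": 0,"roll": 0,"claw": 1},
    {"tx": 0,"ty": 2.0,"tz": 0,"roll": 0,"claw": 1},
    {"tx": 0,"ty": 0,"tz": 0,"roll": 0,"claw": 1},
  ],
)

```text
time_s: 3.48
position: [0.4328, -0.2155, 0.0983]
ee_rot: [-1.114, 1.351, -1.346]
ft_force: [-0.0, 0.5, 0.1]
width: 0.0855
```

```bash
python3 -c "
from h import *
s=snapshot('top');save(s,'a.png')
cv2.imwrite('pics/crop2.png',cv2.resize(s['pixels'][190:340,280:480,::-1],None,fx=3,fy=3,interpolation=cv2.INTER_CUBIC))
go(.4345,-.2155,.005,-100.9)"
```

```text
t 3.525 pos [ 0.4334 -0.2161  0.0991] yaw -100.95 F [ 0.74 -0.62  1.26] w 0.0853
tool delta cm now [-0.07  9.41  0.11]  roll -0.001
after roll [-0.08  9.41  0.1 ]
```

View pics/crop2.png

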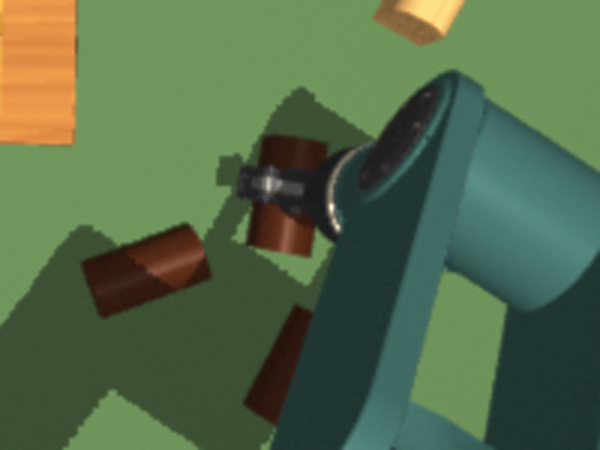

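Call:
play_rows(
  commands=[
    {"tx": 0,"ty": 3.0,"tz": 0.1,"roll": 0,"claw": 1},
    {"tx": 0,"ty": 3.0,"tz": 0,"roll": 0,"claw": 1},
    {"tx": 0,"ty": 2.0,"tz": 0,"roll": 0,"claw": 1},
    {"tx": 0,"ty": 1.2,"tz": 0,"roll": 0,"claw": 1},
    {"tx": 0,"ty": 0,"tz": 0,"roll": 0,"claw": 0.3},
    {"tx": 0,"ty": 0,"tz": 0,"roll": 0,"claw": 0.3},
    {"tx": 0,"ty": 0,"tz": 0,"roll": 0,"claw": 0.3},
    {"tx": 0,"ty": 0,"tz": 0,"roll": 0,"claw": 0.3},
    {"tx": 0,"ty": 0,"tz": 0,"roll": 0,"claw": 0.3},
    {"tx": 0,"ty": 0,"tz": 0,"roll": 0,"claw": 0.3},
  ],
)

```text
time_s: 4.78
position: [0.4353, -0.2169, 0.0082]
ee_rot: [-1.112, 1.347, -1.35]
ft_force: [-0.7, 0.4, 7.4]
width: 0.0492
```

```bash
python3 -c "
from h import *
go(.4345,-.2155,.005,-100.9)"
```

```text
t 4.775 pos [ 0.4353 -0.2169  0.0082] yaw -100.96 F [-0.69  0.42  7.38] w 0.0492
tool delta cm now [-0.13  0.32 -0.11]  roll -0.001
after roll [-0.13  0.32 -0.1 ]
```

Call:
play_rows(
  commands=[
    {"tx": 0,"ty": -2.0,"tz": 0,"roll": 0,"claw": 0.3},
    {"tx": 0,"ty": -4.0,"tz": 0,"roll": 0,"claw": 0.3},
    {"tx": 0,"ty": -4.0,"tz": 0,"roll": -0.154,"claw": 0.3},
    {"tx": -3.5,"ty": 0,"tz": 1.5,"roll": 0,"claw": 0.3},
    {"tx": -4.5,"ty": 0,"tz": 1.8,"roll": 0,"claw": 0.3},
    {"tx": -4.5,"ty": 0,"tz": 1.8,"roll": 0,"claw": 0.3},
    {"tx": -4.5,"ty": 0,"tz": 1.8,"roll": 0,"claw": 0.3},
    {"tx": -4.5,"ty": 0,"tz": 1.8,"roll": 0,"claw": 0.3},
    {"tx": -4.5,"ty": 0,"tz": 1.8,"roll": 0,"claw": 0.3},
    {"tx": -3.2,"ty": 0,"tz": 1.5,"roll": 0,"claw": 0.3},
  ],
)

```text
time_s: 6.02
position: [0.5656, 0.0729, 0.1074]
ee_rot: [-1.192, 1.236, -1.235]
ft_force: [-0.2, -1.2, -1.6]
width: 0.0494
```

Call:
play_rows(
  commands=[
    {"tx": 0,"ty": 0,"tz": 0,"roll": 0,"claw": 0.3},
  ],
)

```text
time_s: 6.15
position: [0.5665, 0.0731, 0.1075]
ee_rot: [-1.192, 1.233, -1.234]
ft_force: [0.1, 0.2, -1.9]
width: 0.0493
```

Run:
```python
from h import *
go(.566,.070,.0232,-92.1)
for n in ['top','scene']:
    s=snapshot(n);save(s,n+'3.png')
    cv2.imwrite('pics/crop3%s.png'%n,cv2.resize(s['pixels'][150:300,180:360,::-1],None,fx=3,fy=3,interpolation=cv2.INTER_CUBIC))
```

```text
t 6.15 pos [0.5665 0.0731 0.1075] yaw -91.95 F [ 0.15  0.19 -1.89] w 0.0493
tool delta cm now [ 0.31  8.43 -0.05]  roll 0.003
after roll [ 0.31  8.43 -0.04]
```

View pics/crop3top.png

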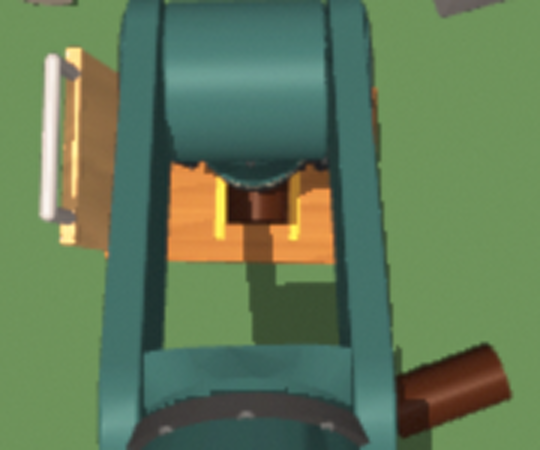

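View pics/crop3scene.png

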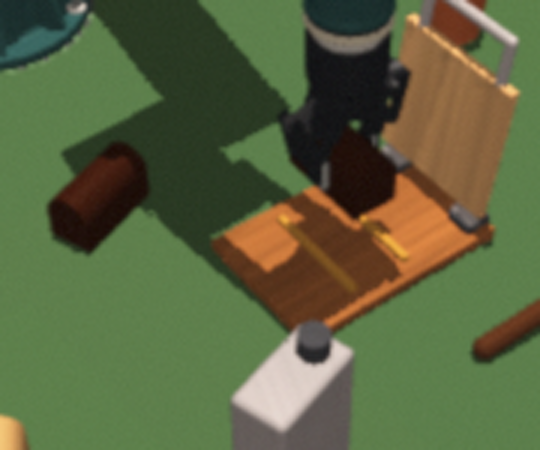

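Run:
```python
from h import *
s=snapshot('top'); np.savez('calT.npz',**{k:s[k] for k in('R','t','fx','fy','cx','cy')})
s2=snapshot('scene'); np.savez('calS.npz',**{k:s2[k] for k in('R','t','fx','fy','cx','cy')})
for f,c in (('top0',s),('scene0',s2)):
    im=cv2.imread(f'pics/{f}.png').astype(int); B,G,Rr=im[...,0],im[...,1],im[...,2]
    m=((Rr>170)&(G>.68*Rr)&(B<.45*Rr)).astype(np.uint8)
    n,l,stt,cen=cv2.connectedComponentsWithStats(m,connectivity=8)
    for i in range(1,n):
        x0,y0,w,h,a=stt[i]
        if a<25: continue
        rr,cc=np.nonzero(l==i)
        C=-c['R'].T@c['t']; d=np.stack([(cc+.0-c['cx'])/c['fx'],(rr-c['cy'])/c['fy'],np.ones(len(rr))],-1)@c['R']
        P=C+d*((.021-C[2])/d[:,2])[:,None]
        if P[:,0].min()<.45 or P[:,0].max()>.68 or P[:,1].max()>.2: continue
        print(f,a,P.mean(0).round(4),rect(P))
```

```text
top0 191 [0.5668 0.1067 0.021 ] (array([0.5684989 , 0.10736829]), array([ 10.63681221, 120.55284119]), np.float32(179.28833))
top0 172 [0.5651 0.0406 0.021 ] (array([0.5648512 , 0.04021911]), array([ 10.55507469, 120.81732941]), np.float32(177.04161))
scene0 66 [0.5694 0.1046 0.021 ] (array([0.5671839 , 0.10488747]), array([  7.53252268, 113.32537842]), np.float32(177.64737))
scene0 66 [0.5686 0.0389 0.021 ] (array([0.56476978, 0.03902926]), array([  7.13485241, 114.16497803]), np.float32(178.72343))
scene0 186 [ 0.5942 -0.3393  0.021 ] (array([ 0.58857959, -0.34096429]), array([ 46.08237457, 104.10718536]), np.float32(149.16415))
```

Call:
play_rows(
  commands=[
    {"tx": 0.14,"ty": 2.5,"tz": 0,"roll": 0,"claw": 0.3},
    {"tx": 0,"ty": 2.8,"tz": 0,"roll": 0,"claw": 0.3},
    {"tx": 0,"ty": 1.5,"tz": 0,"roll": 0,"claw": 0.3},
    {"tx": 0,"ty": 0,"tz": 0,"roll": 0,"claw": 0.3},
  ],
)

```text
time_s: 6.85
position: [0.5642, 0.0688, 0.0385]
ee_rot: [-1.193, 1.239, -1.236]
ft_force: [0.0, 0.7, -2.1]
width: 0.0494
```

Run:
```python
from h import *
go(.566,.0717,.0232,-92.0)
for n in ['top','scene']:
    s=snapshot(n);save(s,n+'4.png')
    y,x=(165,240) if n=='top' else (195,250)
    cv2.imwrite('pics/crop4%s.png'%n,cv2.resize(s['pixels'][y:y+75,x:x+100,::-1],None,fx=7,fy=7,interpolation=cv2.INTER_CUBIC))
```

```text
t 6.85 pos [0.5642 0.0688 0.0385] yaw -92.19 F [ 0.05  0.65 -2.11] w 0.0494
tool delta cm now [-0.3   1.52  0.17]  roll -0.003
after roll [-0.3   1.53  0.17]
```

View pics/crop4top.png

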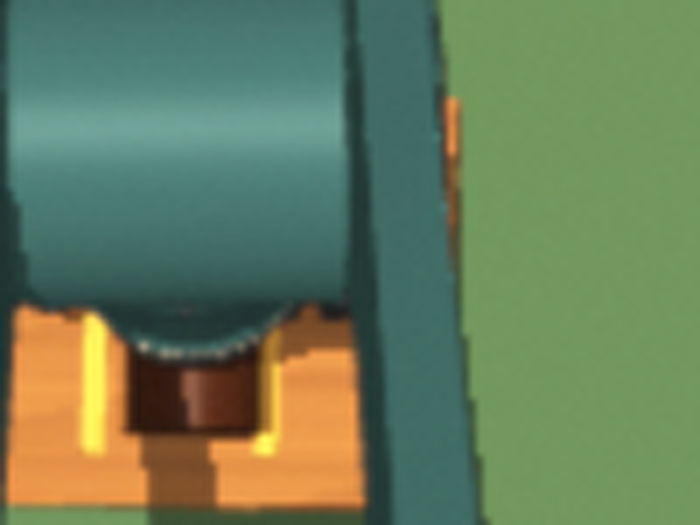

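View pics/crop4scene.png

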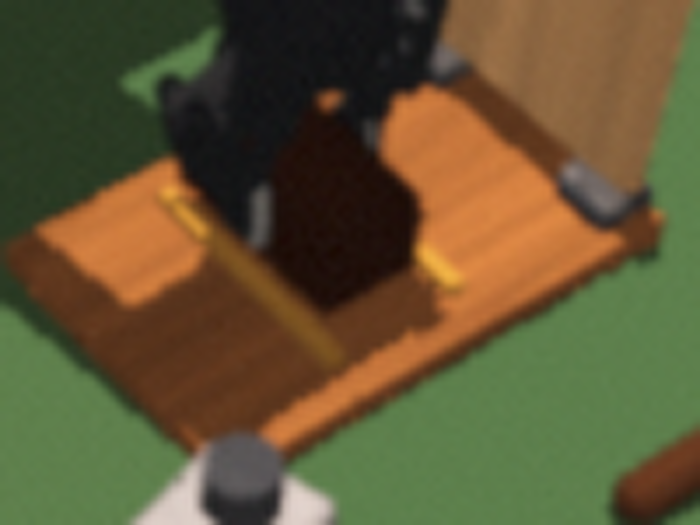

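Call:
play_rows(
  commands=[
    {"tx": 0,"ty": 0,"tz": 0,"roll": 0,"claw": 0.3},
    {"tx": 0,"ty": 0,"tz": 0,"roll": 0,"claw": 0.3},
  ],
)

```text
time_s: 7.2
position: [0.566, 0.0695, 0.0401]
ee_rot: [-1.19, 1.235, -1.237]
ft_force: [-0.6, -0.5, -1.3]
width: 0.0496
```

Run:
```python
from h import *
go(.566,.0717,.0232,-92.0)
```

```text
t 7.2 pos [0.566  0.0695 0.0401] yaw -92.13 F [-0.59 -0.49 -1.33] w 0.0496
tool delta cm now [-0.22  1.69 -0.01]  roll -0.002
after roll [-0.22  1.69 -0.  ]
```

Call:
play_rows(
  commands=[
    {"tx": -0.28,"ty": 0.5,"tz": 0,"roll": 0,"claw": 0.3},
    {"tx": 0,"ty": 0.4,"tz": 0,"roll": 0,"claw": 0.3},
    {"tx": 0,"ty": 0,"tz": 0,"roll": 0,"claw": 0.3},
  ],
)

```text
time_s: 7.58
position: [0.5649, 0.0723, 0.0298]
ee_rot: [-1.192, 1.237, -1.236]
ft_force: [-0.8, -0.8, -2.8]
width: 0.0494
```

Run:
```python
from h import *
go(.566,.0723,.0232,-92.0)
for n in ['top','scene']:
    s=snapshot(n);save(s,n+'5.png')
    y,x=(165,240) if n=='top' else (195,250)
    cv2.imwrite('pics/crop5%s.png'%n,cv2.resize(s['pixels'][y:y+75,x:x+100,::-1],None,fx=7,fy=7,interpolation=cv2.INTER_CUBIC))
```

```text
t 7.575 pos [0.5649 0.0723 0.0298] yaw -92.12 F [-0.75 -0.78 -2.85] w 0.0494
tool delta cm now [-0.    0.66  0.11]  roll -0.002
after roll [-0.    0.66  0.11]
```

View pics/crop5top.png

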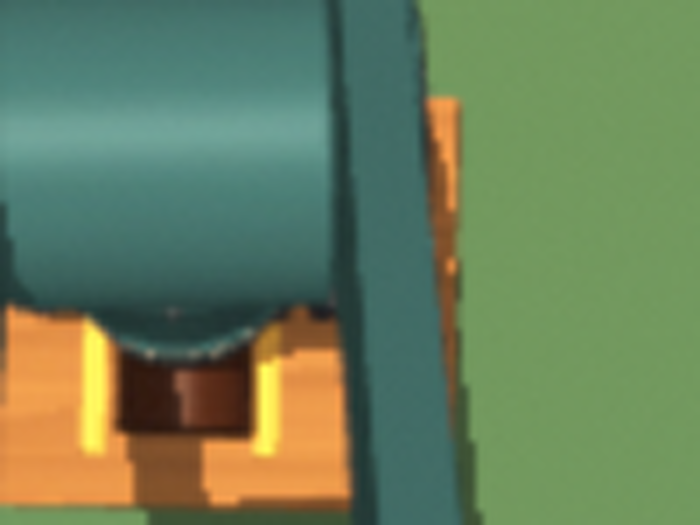

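View pics/crop5scene.png

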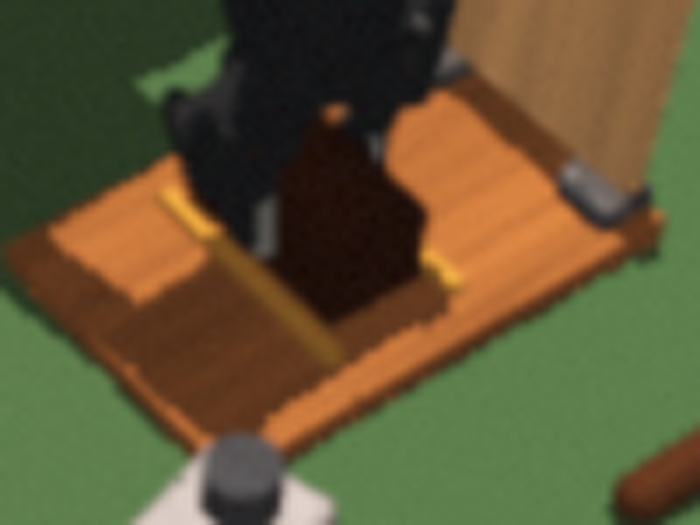

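Call:
play_rows(
  commands=[
    {"tx": -0.18,"ty": 0,"tz": 0.05,"roll": 0,"claw": 0.3},
    {"tx": 0,"ty": 0.25,"tz": 0,"roll": 0,"claw": 0.3},
    {"tx": 0,"ty": 0.2,"tz": 0,"roll": 0,"claw": 0.3},
  ],
)

```text
time_s: 8.05
position: [0.566, 0.074, 0.0257]
ee_rot: [-1.191, 1.237, -1.236]
ft_force: [-0.3, 0.5, -1.7]
width: 0.0499
```

Call:
play_rows(
  commands=[
    {"tx": 0,"ty": 0.15,"tz": 0,"roll": 0,"claw": 0.3},
    {"tx": 0,"ty": 0,"tz": 0,"roll": 0,"claw": 0.3},
  ],
)

```text
time_s: 8.3
position: [0.5658, 0.074, 0.0241]
ee_rot: [-1.192, 1.237, -1.236]
ft_force: [0.8, 0.5, -1.9]
width: 0.0491
```

Run:
```python
from h import *
go(.566,.0738,.0232,-92.0)
for n in ['top']:
    s=snapshot(n);save(s,n+'6.png')
    y,x=(165,240) if n=='top' else (195,250)
    cv2.imwrite('pics/crop6%s.png'%n,cv2.resize(s['pixels'][y:y+75,x:x+100,::-1],None,fx=7,fy=7,interpolation=cv2.INTER_CUBIC))
```

```text
t 8.3 pos [0.5658 0.074  0.0241] yaw -92.13 F [ 0.84  0.48 -1.94] w 0.0491
tool delta cm now [0.02 0.09 0.02]  roll -0.002
after roll [0.02 0.09 0.02]
```

View pics/crop6top.png

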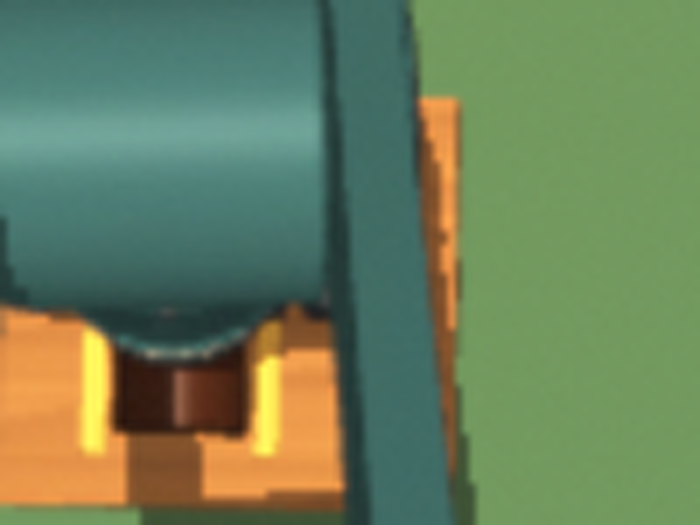

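Call:
play_rows(
  commands=[
    {"tx": 0,"ty": 0.12,"tz": 0,"roll": 0,"claw": 0.3},
    {"tx": 0,"ty": 0,"tz": 0,"roll": 0,"claw": 0.3},
  ],
)

```text
time_s: 8.6
position: [0.5661, 0.074, 0.0233]
ee_rot: [-1.191, 1.236, -1.237]
ft_force: [0.2, -1.2, -0.7]
width: 0.049
```

Call:
play_rows(
  commands=[
    {"tx": 0,"ty": 0.08,"tz": 0,"roll": 0,"claw": 0.3},
    {"tx": 0,"ty": 0,"tz": 0,"roll": 0,"claw": 0.3},
  ],
)

```text
time_s: 8.85
position: [0.5661, 0.074, 0.0233]
ee_rot: [-1.191, 1.236, -1.237]
ft_force: [-3.3, -0.7, 7.9]
width: 0.0494
```

Contact is made, with about 8 N upward. Releasing.

Call:
play_rows(
  commands=[
    {"tx": 0,"ty": 0,"tz": 0,"roll": 0,"claw": 0.75},
    {"tx": 0,"ty": 0,"tz": 0,"roll": 0,"claw": 0.75},
    {"tx": 0,"ty": 0,"tz": 0,"roll": 0,"claw": 0.75},
    {"tx": 0,"ty": 0,"tz": 0,"roll": 0,"claw": 0.75},
  ],
)

```text
time_s: 9.35
position: [0.566, 0.074, 0.0222]
ee_rot: [-1.191, 1.237, -1.236]
ft_force: [-0.5, 0.3, 0.2]
width: 0.0644
```

Call:
play_rows(
  commands=[
    {"tx": 0,"ty": -1.5,"tz": 0,"roll": 0,"claw": 0.75},
    {"tx": 0,"ty": -4,"tz": 0,"roll": 0,"claw": 0.75},
    {"tx": 0,"ty": -6,"tz": 0,"roll": 0,"claw": 0.75},
    {"tx": 0,"ty": -6,"tz": 0,"roll": 0,"claw": 0.75},
    {"tx": 0,"ty": -6,"tz": 0,"roll": 0,"claw": 0.75},
    {"tx": 0,"ty": -6,"tz": 0,"roll": 0,"claw": 0.75},
    {"tx": 0,"ty": 0,"tz": 0,"roll": 0,"claw": 0.75},
  ],
)

```text
time_s: 10.22
position: [0.5691, 0.0741, 0.3244]
ee_rot: [-1.182, 1.228, -1.242]
ft_force: [0.1, 0.2, 0.9]
width: 0.0642
```

Run:
```python
from h import *
go(.566,.21,.32,-92.0)
for n in ['top','scene']:
    s=snapshot(n);save(s,n+'7.png')
    y,x=(150,180) if n=='top' else (130,240)
    cv2.imwrite('pics/crop7%s.png'%n,cv2.resize(s['pixels'][y:y+120,x:x+150,::-1],None,fx=4.5,fy=4.5,interpolation=cv2.INTER_CUBIC))
    for o in pinpoint(s,'bar'): print(n,o)
    r,c=np.mgrid[0:420,0:560]; P=world(s,r.ravel(),c.ravel()); rgb=s['pixels'].reshape(-1,3).astype(int)
    R=(P[:,0]>.45)&(P[:,0]<.68)&(P[:,1]>.17)&(P[:,1]<.3)&(s['range_z'].ravel()>0)
    h=P[R&(P[:,2]>.215)&(P[:,2]<.25)]; print('bar',len(h),h.mean(0),h.min(0),h.max(0),rect(h))
```

```text
t 10.225 pos [0.5691 0.0741 0.3244] yaw -92.13 F [0.1  0.24 0.91] w 0.0642
tool delta cm now [-13.57   0.44  -0.82]  roll -0.002
after roll [-13.57   0.44  -0.78]<stdin>:10: RuntimeWarning: Mean of empty slice.
  ret = um.true_divide(
Traceback (most recent call last):
ValueError: zero-size array to reduction operation minimum which has no identity
```

View pics/crop7top.png

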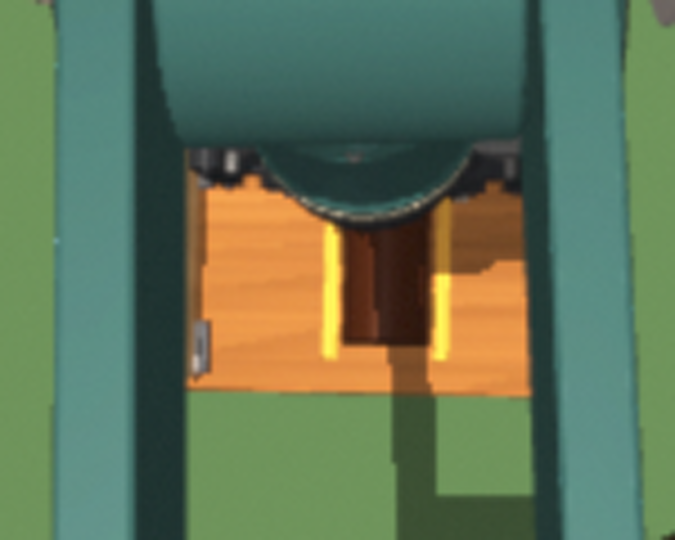

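Call:
play_rows(
  commands=[
    {"tx": -3.6,"ty": 0,"tz": -0.1,"roll": 0,"claw": 0.75},
    {"tx": -3.7,"ty": 0,"tz": -0.1,"roll": 0,"claw": 0.75},
    {"tx": -3.7,"ty": 0,"tz": -0.1,"roll": 0,"claw": 0.75},
    {"tx": -3.55,"ty": 2.0,"tz": -0.1,"roll": 0,"claw": 0.75},
    {"tx": 0,"ty": 2.5,"tz": 0,"roll": 0,"claw": 0.75},
    {"tx": 0,"ty": 0,"tz": 0,"roll": 0,"claw": 0.75},
  ],
)

```text
time_s: 11.08
position: [0.5645, 0.2192, 0.2685]
ee_rot: [-1.199, 1.241, -1.234]
ft_force: [-0.2, -0.1, 0.6]
width: 0.0638
```

Run:
```python
from h import *
go(.570,.2195,.213,-92.0)
for n in ['top','scene']:
    s=snapshot(n);save(s,n+'8.png')
    y,x=(150,160) if n=='top' else (110,240)
    cv2.imwrite('pics/crop8%s.png'%n,cv2.resize(s['pixels'][y:y+130,x:x+150,::-1],None,fx=4.5,fy=4.5,interpolation=cv2.INTER_CUBIC))
```

```text
t 11.075 pos [0.5645 0.2192 0.2685] yaw -92.08 F [-0.22 -0.08  0.58] w 0.0638
tool delta cm now [-0.06  5.55  0.59]  roll -0.001
after roll [-0.05  5.55  0.55]
```

View pics/crop8top.png

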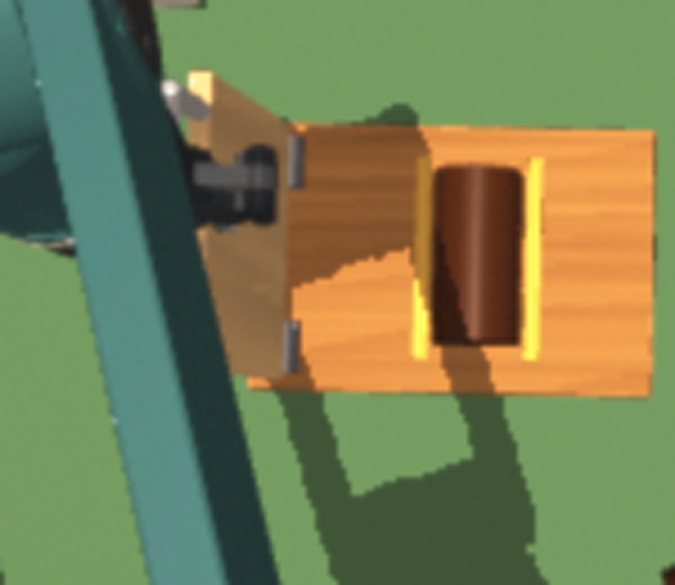

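View pics/crop8scene.png

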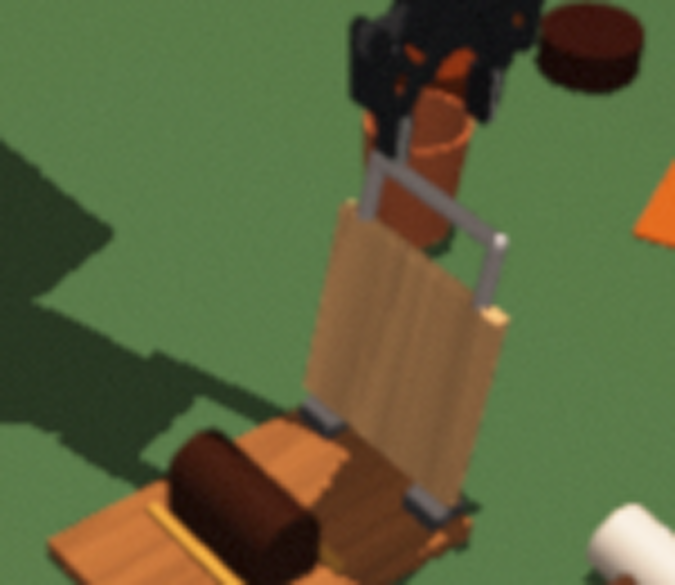

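Run:
```python
import numpy as np
for n,(y,x) in (('calS.npz',(110,240)),('calT.npz',(150,160))):
    c=np.load(n)
    for nm,X in (('tcp',[.5645,.2192,.2685]),('bar',[.5715,.2195,.232]),('bar-x',[.5215,.2215,.232]),('bar+x',[.6215,.2177,.232])):
        p=c['R']@np.array(X)+c['t']; print(n,nm,((p[:2]/p[2]*[c['fx'],c['fy']]+[c['cx'],c['cy']]-[x,y])*4.5).round(0))
```

```text
calS.npz tcp [434. 146.]
calS.npz bar [437. 199.]
calS.npz bar-x [384. 160.]
calS.npz bar+x [492. 239.]
calT.npz tcp [152. 209.]
calT.npz bar [165. 204.]
calT.npz bar-x [161. 308.]
calT.npz bar+x [169. 101.]
```

Call:
play_rows(
  commands=[
    {"tx": 0,"ty": 2.0,"tz": 0.5,"roll": 0,"claw": 0.75},
    {"tx": 0,"ty": 2.0,"tz": 0,"roll": 0,"claw": 0.75},
    {"tx": 0,"ty": 1.5,"tz": 0,"roll": 0,"claw": 0.75},
    {"tx": 0,"ty": 0,"tz": 0,"roll": 0,"claw": 0.75},
  ],
)

```text
time_s: 11.68
position: [0.5719, 0.2188, 0.2167]
ee_rot: [-1.193, 1.238, -1.236]
ft_force: [-0.2, 0.3, -0.3]
width: 0.0642
```

Run:
```python
from h import *
go(.570,.2195,.213,-92.0)
for n in ['scene']:
    s=snapshot(n);save(s,n+'9.png')
    y,x=(110,280)
    cv2.imwrite('pics/crop9%s.png'%n,cv2.resize(s['pixels'][y:y+75,x:x+100,::-1],None,fx=7,fy=7,interpolation=cv2.INTER_CUBIC))
```

```text
t 11.675 pos [0.5719 0.2188 0.2167] yaw -92.16 F [-0.21  0.27 -0.3 ] w 0.0642
tool delta cm now [-0.06  0.37 -0.19]  roll -0.003
after roll [-0.06  0.37 -0.19]
```

View pics/crop9scene.png

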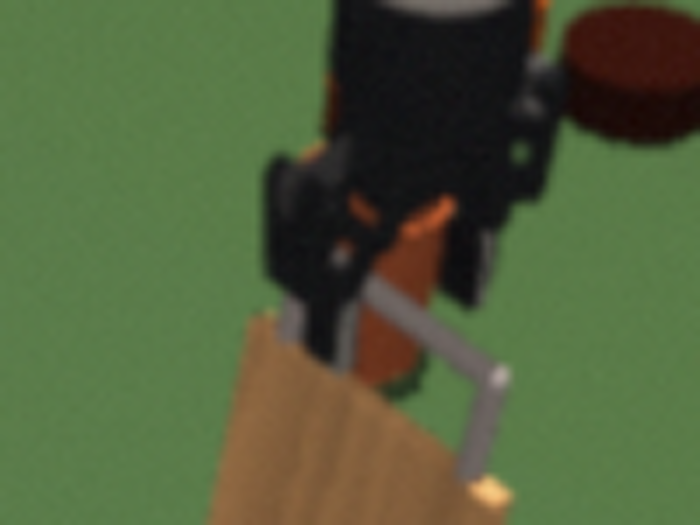

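Call:
play_rows(
  commands=[
    {"tx": 0,"ty": 0.2,"tz": 0,"roll": 0,"claw": 0.4},
    {"tx": 0,"ty": 0,"tz": 0,"roll": 0,"claw": 0.3},
    {"tx": 0,"ty": 0,"tz": 0,"roll": 0,"claw": 0.2},
    {"tx": 0,"ty": 0,"tz": 0,"roll": 0,"claw": 0.1},
    {"tx": 0,"ty": 0,"tz": 0,"roll": 0,"claw": 0.0},
    {"tx": 0,"ty": 0,"tz": 0,"roll": 0,"claw": 0.0},
    {"tx": 0,"ty": 0,"tz": 0,"roll": 0,"claw": 0.0},
    {"tx": 0,"ty": 0,"tz": 0,"roll": 0,"claw": 0.0},
  ],
  newtons=30,
)

```text
time_s: 12.72
position: [0.5726, 0.2195, 0.2157]
ee_rot: [-1.191, 1.236, -1.236]
ft_force: [0.1, 0.7, 5.4]
width: 0.0104
```

Run:
```python
from h import *
go(.570,.2195,.213,-92.0)
for n in ['scene','top']:
    s=snapshot(n);save(s,n+'10.png')
    y,x=(110,280) if n=='scene' else (160,160)
    cv2.imwrite('pics/crop10%s.png'%n,cv2.resize(s['pixels'][y:y+75,x:x+100,::-1],None,fx=7,fy=7,interpolation=cv2.INTER_CUBIC))
```

```text
t 12.725 pos [0.5726 0.2195 0.2157] yaw -92.13 F [0.09 0.68 5.37] w 0.0104
tool delta cm now [ 0.01  0.27 -0.26]  roll -0.002
after roll [ 0.01  0.27 -0.26]
```

View pics/crop10scene.png

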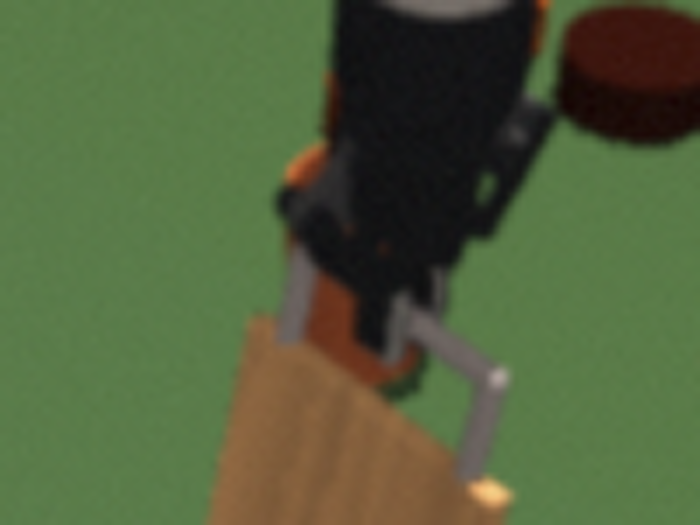

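```bash
python3 -c "
import numpy as np
t=np.linspace(1.718,.468,26)
for i in range(25): print(i,t[i+1].round(3),(21*(np.cos(t[i+1])-np.cos(t[i]))).round(2),(-21*(np.sin(t[i+1])-np.sin(t[i]))).round(2))"
```

```text
0 1.668 1.04 -0.13
1 1.618 1.05 -0.08
2 1.568 1.05 -0.02
3 1.518 1.05 0.03
4 1.468 1.05 0.08
5 1.418 1.04 0.13
6 1.368 1.03 0.19
7 1.318 1.02 0.24
8 1.268 1.01 0.29
9 1.218 0.99 0.34
10 1.168 0.98 0.39
11 1.118 0.96 0.44
12 1.068 0.93 0.48
13 1.018 0.91 0.53
14 0.968 0.88 0.57
15 0.918 0.85 0.62
16 0.868 0.82 0.66
17 0.818 0.78 0.7
18 0.768 0.75 0.74
19 0.718 0.71 0.77
20 0.668 0.67 0.81
21 0.618 0.63 0.84
22 0.568 0.59 0.87
23 0.518 0.54 0.9
24 0.468 0.5 0.92
```

Call:
play_rows(
  commands=[
    {"tx": 0.5,"ty": -0.06,"tz": 0,"roll": 0,"claw": 0},
    {"tx": 0.54,"ty": -0.07,"tz": 0,"roll": 0,"claw": 0},
    {"tx": 1.05,"ty": -0.08,"tz": 0,"roll": 0,"claw": 0},
    {"tx": 1.05,"ty": -0.02,"tz": 0,"roll": 0,"claw": 0},
    {"tx": 1.05,"ty": 0.03,"tz": 0,"roll": 0,"claw": 0},
  ],
)

```text
time_s: 13.45
position: [0.571, 0.1765, 0.2172]
ee_rot: [-1.191, 1.237, -1.237]
ft_force: [1.5, 2.4, 2.6]
width: 0.0108
```

Run:
```python
from h import *
go(.566,.0740,.213,-92.0)
```

```text
t 13.45 pos [0.571  0.1765 0.2172] yaw -92.15 F [1.55 2.36 2.61] w 0.0108
tool delta cm now [10.26  0.42 -0.11]  roll -0.003
after roll [10.26  0.42 -0.14]
```

Call:
play_rows(
  commands=[
    {"tx": 1.05,"ty": 0.08,"tz": 0,"roll": 0,"claw": 0},
    {"tx": 1.04,"ty": 0.13,"tz": 0,"roll": 0,"claw": 0},
    {"tx": 1.03,"ty": 0.19,"tz": 0,"roll": 0,"claw": 0},
    {"tx": 1.02,"ty": 0.24,"tz": 0,"roll": 0,"claw": 0},
    {"tx": 1.01,"ty": 0.29,"tz": 0,"roll": 0,"claw": 0},
  ],
)

```text
time_s: 14.08
position: [0.569, 0.1252, 0.2078]
ee_rot: [-1.191, 1.237, -1.237]
ft_force: [2.2, 1.0, 0.9]
width: 0.0107
```

Run:
```python
from h import *
go(.566,.0740,.213,-92.0)
for n in ['scene']:
    s=snapshot(n);save(s,n+'11.png')
    y,x=(130,240)
    cv2.imwrite('pics/crop11%s.png'%n,cv2.resize(s['pixels'][y:y+120,x:x+150,::-1],None,fx=4.5,fy=4.5,interpolation=cv2.INTER_CUBIC))
```

```text
t 14.075 pos [0.569  0.1252 0.2078] yaw -92.14 F [2.19 0.98 0.91] w 0.0107
tool delta cm now [ 5.13 -0.52 -0.11]  roll -0.002
after roll [ 5.13 -0.52 -0.12]
```

View pics/crop11scene.png

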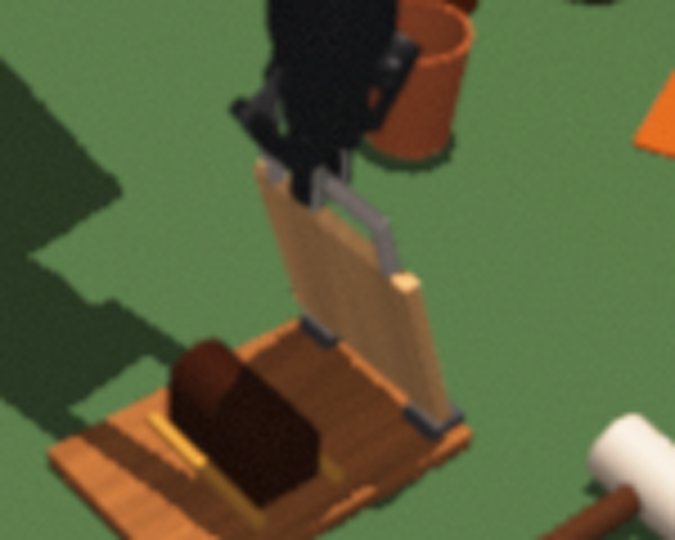

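Call:
play_rows(
  commands=[
    {"tx": 0.99,"ty": 0.34,"tz": 0,"roll": 0,"claw": 0},
    {"tx": 0.98,"ty": 0.39,"tz": 0,"roll": 0,"claw": 0},
    {"tx": 0.96,"ty": 0.44,"tz": 0,"roll": 0,"claw": 0},
    {"tx": 0.93,"ty": 0.48,"tz": 0,"roll": 0,"claw": 0},
    {"tx": 0.91,"ty": 0.53,"tz": 0,"roll": 0,"claw": 0},
  ],
)

```text
time_s: 14.75
position: [0.5671, 0.0777, 0.1858]
ee_rot: [-1.191, 1.237, -1.237]
ft_force: [0.8, 0.3, 1.1]
width: 0.0105
```

Call:
play_rows(
  commands=[
    {"tx": 0.88,"ty": 0.57,"tz": 0,"roll": 0,"claw": 0},
    {"tx": 0.85,"ty": 0.62,"tz": 0,"roll": 0,"claw": 0},
    {"tx": 0.82,"ty": 0.66,"tz": 0,"roll": 0,"claw": 0},
    {"tx": 0.78,"ty": 0.7,"tz": 0,"roll": 0,"claw": 0},
    {"tx": 0.75,"ty": 0.74,"tz": 0,"roll": 0,"claw": 0},
  ],
)

```text
time_s: 15.38
position: [0.5656, 0.037, 0.1528]
ee_rot: [-1.192, 1.237, -1.236]
ft_force: [1.9, -0.4, 0.2]
width: 0.0104
```

Run:
```python
from h import *
go(.566,-0.0,.213,-92.0)
for n in ['scene']:
    s=snapshot(n);save(s,n+'12.png')
    y,x=(130,240)
    cv2.imwrite('pics/crop12%s.png'%n,cv2.resize(s['pixels'][y:y+120,x:x+150,::-1],None,fx=4.5,fy=4.5,interpolation=cv2.INTER_CUBIC))
```

```text
t 15.375 pos [0.5656 0.037  0.1528] yaw -92.13 F [ 1.93 -0.36  0.21] w 0.0104
tool delta cm now [ 3.7  -6.02  0.18]  roll -0.002
after roll [ 3.7  -6.02  0.17]
```

View pics/crop12scene.png

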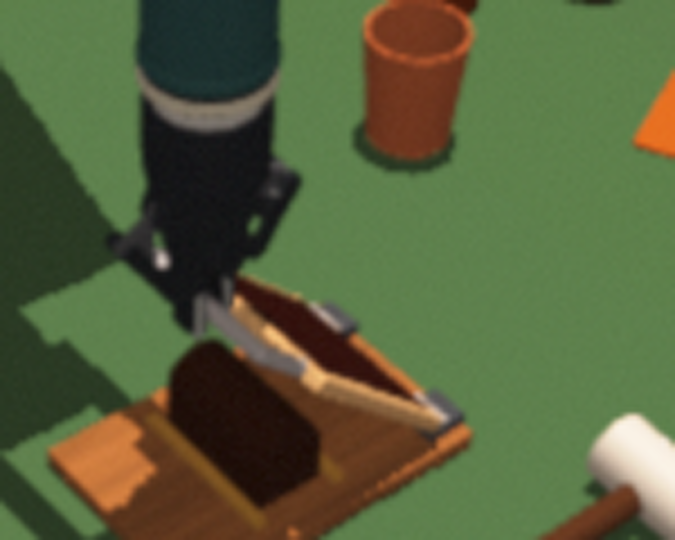

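Call:
play_rows(
  commands=[
    {"tx": 0.71,"ty": 0.77,"tz": 0,"roll": 0,"claw": 0},
    {"tx": 0.67,"ty": 0.81,"tz": 0,"roll": 0,"claw": 0},
    {"tx": 0.63,"ty": 0.84,"tz": 0,"roll": 0,"claw": 0},
    {"tx": 0.59,"ty": 0.87,"tz": 0,"roll": 0,"claw": 0},
    {"tx": 0.27,"ty": 0.45,"tz": 0,"roll": 0,"claw": 0},
    {"tx": 0,"ty": 0,"tz": 0,"roll": 0,"claw": 0},
  ],
)

```text
time_s: 16.18
position: [0.5644, 0.0087, 0.1153]
ee_rot: [-1.192, 1.237, -1.236]
ft_force: [1.9, 0.0, -1.9]
width: 0.0107
```

Call:
play_rows(
  commands=[
    {"tx": 0.14,"ty": 0.23,"tz": 0,"roll": 0,"claw": 0},
    {"tx": 0.14,"ty": 0.23,"tz": 0,"roll": 0,"claw": 0},
    {"tx": 0,"ty": 0,"tz": 0,"roll": 0,"claw": 0},
  ],
)

```text
time_s: 16.55
position: [0.5643, 0.0061, 0.1111]
ee_rot: [-1.192, 1.237, -1.236]
ft_force: [1.7, 0.3, -2.8]
width: 0.0105
```

Run:
```python
from h import *
go(.566,-0.0,.213,-92.0)
for n in ['scene']:
    s=snapshot(n);save(s,n+'13.png')
    y,x=(160,230)
    cv2.imwrite('pics/crop13%s.png'%n,cv2.resize(s['pixels'][y:y+100,x:x+130,::-1],None,fx=5.5,fy=5.5,interpolation=cv2.INTER_CUBIC))
```

```text
t 16.55 pos [0.5643 0.0061 0.1111] yaw -92.13 F [ 1.66  0.29 -2.78] w 0.0105
tool delta cm now [  0.61 -10.19   0.19]  roll -0.002
after roll [  0.61 -10.19   0.19]
```

View pics/crop13scene.png

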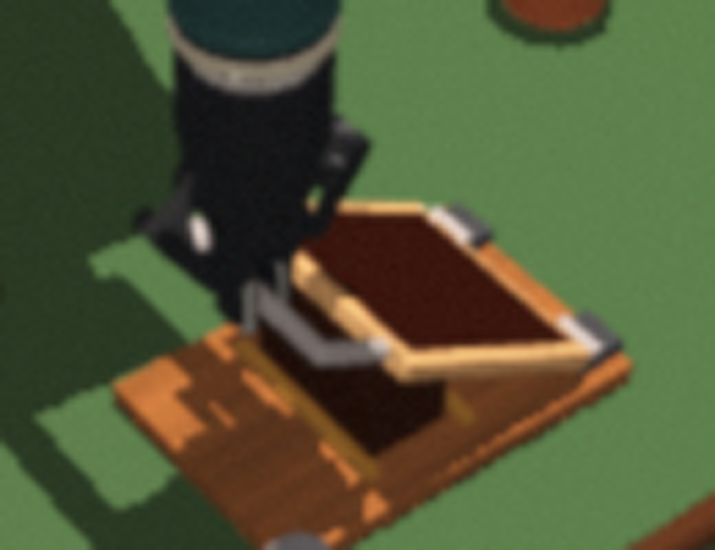

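Call:
play_rows(
  commands=[
    {"tx": 0.13,"ty": 0.24,"tz": 0,"roll": 0,"claw": 0},
    {"tx": 0.12,"ty": 0.24,"tz": 0,"roll": 0,"claw": 0},
    {"tx": 0,"ty": 0,"tz": 0,"roll": 0,"claw": 0},
  ],
)

```text
time_s: 16.98
position: [0.5643, 0.0034, 0.1062]
ee_rot: [-1.192, 1.237, -1.237]
ft_force: [-0.4, -0.1, -2.2]
width: 0.0109
```

Call:
play_rows(
  commands=[
    {"tx": 0.06,"ty": 0.12,"tz": 0,"roll": 0,"claw": 0},
    {"tx": 0.06,"ty": 0.12,"tz": 0,"roll": 0,"claw": 0},
    {"tx": 0,"ty": 0,"tz": 0,"roll": 0,"claw": 0},
  ],
)

```text
time_s: 17.35
position: [0.5642, 0.0027, 0.1049]
ee_rot: [-1.191, 1.237, -1.236]
ft_force: [-2.6, 0.9, 5.6]
width: 0.0112
```

Call:
play_rows(
  commands=[
    {"tx": -0.03,"ty": -0.06,"tz": 0,"roll": 0,"claw": 0},
    {"tx": 0,"ty": 0,"tz": 0,"roll": 0,"claw": 0.1},
    {"tx": 0,"ty": 0,"tz": 0,"roll": 0,"claw": 0.35},
    {"tx": 0,"ty": 0,"tz": 0,"roll": 0,"claw": 0.5},
    {"tx": 0,"ty": 0,"tz": 0,"roll": 0,"claw": 0.5},
    {"tx": 0,"ty": 0,"tz": 0,"roll": 0,"claw": 0.5},
    {"tx": 0,"ty": 0,"tz": 0,"roll": 0,"claw": 0.5},
  ],
)

```text
time_s: 18.23
position: [0.5644, 0.0027, 0.1047]
ee_rot: [-1.191, 1.237, -1.236]
ft_force: [-0.3, -0.1, 0.4]
width: 0.0429
```

Run:
```python
from h import *
go(.566,-0.0,.213,-92.0)
for n in ['scene']:
    s=snapshot(n);save(s,n+'14.png')
    y,x=(160,230)
    cv2.imwrite('pics/crop14%s.png'%n,cv2.resize(s['pixels'][y:y+100,x:x+130,::-1],None,fx=5.5,fy=5.5,interpolation=cv2.INTER_CUBIC))
```

```text
t 18.225 pos [0.5644 0.0027 0.1047] yaw -92.13 F [-0.33 -0.08  0.39] w 0.0429
tool delta cm now [  0.26 -10.83   0.17]  roll -0.002
after roll [  0.27 -10.83   0.17]
```

View pics/crop14scene.png

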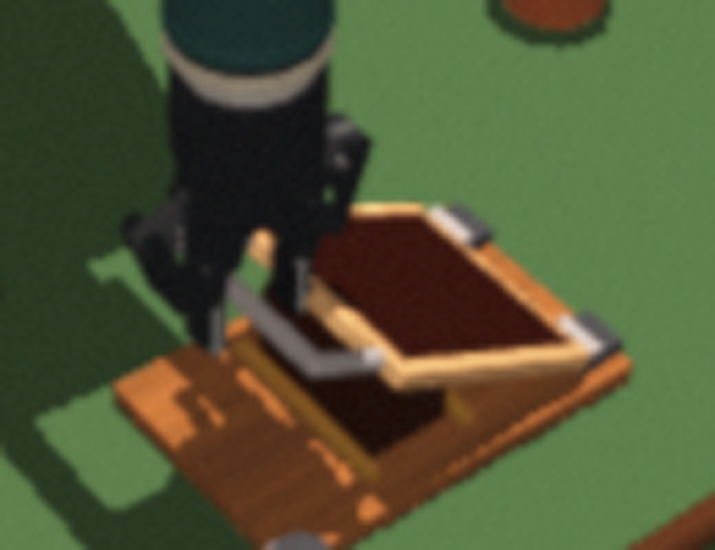

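Bar released with no force left on the gripper, and both fingers are clear of it. Rising straight up slowly.

Call:
play_rows(
  commands=[
    {"tx": 0,"ty": -0.5,"tz": 0,"roll": 0,"claw": 0.5},
    {"tx": 0,"ty": -1.5,"tz": 0,"roll": 0,"claw": 0.5},
    {"tx": 0,"ty": -3,"tz": 0,"roll": 0,"claw": 0.5},
    {"tx": 0,"ty": -5,"tz": 0,"roll": 0,"claw": 0.5},
    {"tx": 0,"ty": -5,"tz": 0,"roll": 0,"claw": 0.5},
    {"tx": 4,"ty": -2,"tz": 0,"roll": 0,"claw": 0.5},
    {"tx": 5,"ty": 0,"tz": 0,"roll": 0,"claw": 0.5},
    {"tx": 5,"ty": 0,"tz": 0,"roll": 0,"claw": 0.5},
    {"tx": 5,"ty": 0,"tz": 0,"roll": 0,"claw": 0.5},
    {"tx": 0,"ty": 0,"tz": 0,"roll": 0,"claw": 0.5},
  ],
)

```text
time_s: 19.52
position: [0.5573, -0.1906, 0.2759]
ee_rot: [-1.19, 1.238, -1.241]
ft_force: [0.5, 0.1, 0.9]
width: 0.0427
```

Run:
```python
from h import *
go(.566,-0.0,.213,-92.0)
for n in ['scene','top']:
    s=snapshot(n);save(s,n+'15.png')
    y,x=(160,230) if n=='scene' else (150,200)
    cv2.imwrite('pics/crop15%s.png'%n,cv2.resize(s['pixels'][y:y+100,x:x+130,::-1],None,fx=5.5,fy=5.5,interpolation=cv2.INTER_CUBIC))
    r,c=np.mgrid[0:420,0:560]; P=world(s,r.ravel(),c.ravel())
    R=(P[:,0]>.51)&(P[:,0]<.62)&(P[:,1]>.06)&(P[:,1]<.16)&(P[:,2]>.03)&(P[:,2]<.14)
    h=P[R]
    if len(h)>50:
        k=np.linalg.svd(h-h.mean(0),full_matrices=0)[2][2]; print(n,len(h),'slope',np.arccos(abs(k[2])))
```

```text
t 19.525 pos [ 0.5573 -0.1906  0.2759] yaw -92.36 F [0.51 0.13 0.9 ] w 0.0427
tool delta cm now [-19.1    6.26   0.08]  roll -0.006
after roll [-19.08   6.29   0.21]
scene 611 slope 0.47156310998619
top 1634 slope 0.4825382523301319
```

View pics/crop15scene.png

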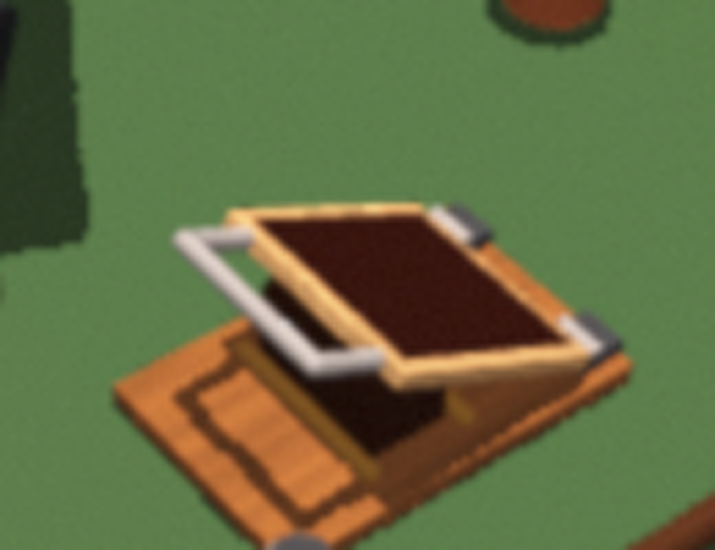

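View pics/top15.png

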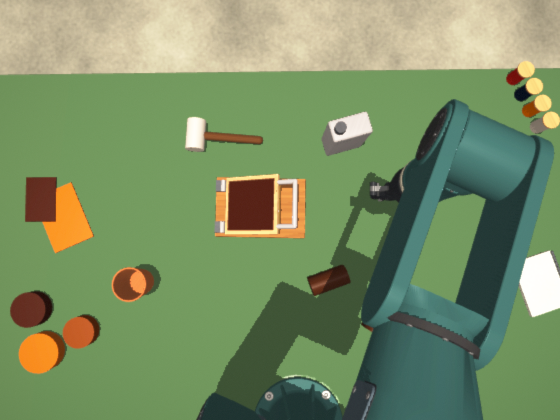

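The board rests on the block at about 0.48 rad, and the can, mallet and pot sit where they were. Handing in.

```bash
python3 -c "
from workcell import *
print(finish_job())"
```

```text
the job is handed in; nothing more can be done
None
```

The board now rests at its low slope on the dark block, and I handed the job in at about 19.5 s. `finish_job` reports no verdict.

- **Block:** I took the farthest of the three dark blocks and stood it between the rails. I released it while the board was still up, at about 1.7 rad. The top view showed equal gaps to both rails just before release, and it still looked centred between them afterwards.
- **Board:** I gripped the steel bar and lowered the board at about 0.4 rad/s, slower near the end, until the force showed it had met the block. Then I opened the fingers and backed away.
- **Last checks:** The fitted slope was 0.47 rad from the scene camera and 0.48 from the top camera; 0.43 to 0.53 is allowed. The arm was clear, with only noise on the wrist force. The can, mallet and pot looked unmoved.
- **Not fully checked:** The arm hid the pale block in the last top view, so I did not check it again; the arm never worked next to it. With the board down, only the end of the dark block showed. The contact force between board and block could not be measured.
- **Disagreements:** The two cameras differed by 2 to 4 mm in y. The arm also ended about 2 to 3 mm off its commanded position while I was lowering the block. I corrected this by lining the block up against the rails in the picture.

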